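Refit an idler roller and lock it with a hairpin clip

ROBOT

A 6-joint arm with a two-finger parallel gripper is mounted at the origin on a cart in front of the work surface, level with it; the furniture and walls round the work are solid. World frame = base frame: x ahead of the robot, y to its left, z up, the work surface at z = 0. Lengths are in mm, angles in rad, forces in N, time in s.
With the tool pointing down it reaches from about 250 to 775 mm from the base axis. Payload 4 kg.
Tool frame: the origin (TCP) lies on the centre line of the jaws, within the pads' length; the fingertips stand 8 mm ahead of it and the grasp point (between the pads) lies 11 mm behind it; z points along the fingers, y is the line along which they close (so a half turn about z gives the same grasp; the last joint's range is limited). The gripper opens to 85 mm and grips with 20 to 120 N. Pads are 22 mm wide; open, the fingers measure 114 mm over their backs; the gripper's body (76 mm by 85 mm) begins 54 mm behind the grasp point. The pads swing forward as they close: fully open they stand 13 mm farther back than shut.
Start: joints at [-1.341, 0.087, 1.371, -0, 1.684, -0.103], TCP at [179.677, -519.839, 239.341] pointing down, gripper open.
Joint ranges: [-3.1, 3.1], [-0.76, 2.03], [0.27, 2.55], [-1.08, 4.22], [0.17, 2.65], [-2.57, 2.57]. Speed limits (rad/s): [2.79, 2.79, 3.14, 3.14, 3.14, 3.14].

INTERFACE

Orientations are given as a rotation vector (axis times angle).
In Python, from cell import ctrl, set_gripper, get_state, read_camera gives the robot as it stands. The module is installed in compiled form; this text tells all that it offers. Calls block until the motion is done:
- ctrl.move_to(position, orientation): joint-space move of the TCP to a pose.
- ctrl.move_straight(position, rotation=None, v=150, f_stop=None): straight line of the TCP; rotation=None keeps the orientation; v is the mean speed in mm/s. With f_stop (N) it stops when the force on the tool has changed by that much, and returns True; else False.
- ctrl.move_j(angles): joint-space move.
- set_gripper(opening, grasp_force=None): finger opening in mm; grasp_force is the grip in N (None keeps the last); returns when the fingers have stopped.
- ctrl.wait(seconds).
- ctrl.ik(position, orientation): joint angles nearest the present ones, or None.
- get_state(): the state.
- read_camera(name): name is "side" or "top" or "wrist"; returns a dict with "image" (400x640x3 uint8, red, green, blue), "fx", "fy", "cx", "cy" (pixels), "k1" (the pictures are not rectified: a ray, as slopes to the right and down, at radius r is drawn at 1 + k1 r^2 times it, then the intrinsics apply), "R" (3x3) and "t" (3): a world point X has camera coordinates R X + t. Camera axes: x right, y down, z forward; pixel columns grow to the right and rows downward; lengths in mm; the calibration is good to about 2 mm. A picture is of the moment at which its call begins. There is no depth.
A pose or a line that the arm cannot do raises ctrl.MotionError and nothing moves.
- ctrl.hand_in(): hands the job in; it is judged then, once.
The state is a dict: "clock": time; "joint_positions": joint angles; "qd": joint speeds; "effort": joint torques, N m; "eef_pos": TCP position; "ee_rot": TCP orientation; "wrist_force": force on the tool from outside, world axes, zero at the start; "ft_torque": the same for the moment, N m; "finger_gap": finger opening in mm; "finger_force": force on a finger pad.
Only numpy, scipy, OpenCV 4.12 (cv2) and the standard library are available. Lean on these libraries where they do the work, as an engineer would, in place of code of your own. Each camera call takes 0.05 s, during which the arm holds its last target. There are 200 camera calls.

TASK

Put the idler roller back on the upright stub axle, boss upwards and right down on its shoulder, and let go of it. Then lock it with the hairpin clip: keeping the clip level, with its black tab upwards as it lies, slide its straight leg through the cross-drilled hole in the axle until the sprung leg snaps over the shank and its bow hugs it. Let go, and leave the loose tools and tapes lying around undisturbed.

Things in the scene. Friction and masses are not known exactly. Their poses are not given: they have to be found in the camera images.
- fixture: steel stub axle upright on a dark plate, 110 (x) x 80 x 12 mm, screwed to the bench. Origin: centre of the plate's underside, on the axle's axis; z up. A shoulder, diameter 36 mm, ends 26 mm above the bench; above it the shank, diameter 24 mm, rises to 77 mm, top edge chamfered. An 8.5 mm hole runs right through the shank along this body's x axis, 63 mm above the bench.
- cross_hole (a point): centre of the cross hole, on the axle's axis, 63 mm above the bench; the hole runs along this point's x axis and is open on both sides
- axle_seat (a point): centre of the shoulder's upper face, 26 mm above the bench, where the roller's underside must rest
- roller: grey cylindrical idler roller, diameter 56 mm, 24 mm high, with a steel boss of diameter 38 mm standing 4 mm higher on its upper face; through bore 28 mm; 0.25 kg. It lies flat on the bench, boss up. Origin: centre of its underside, z up along the bore.
- clip: steel hairpin (R) clip of 5 mm wire lying flat, 110 mm long, 50 g, black tab at its coil end. Origin: underside, below the straight leg's axis (2.5 mm up), opposite the middle of the bow; x along the straight leg to its free end, y to the sprung leg's side, z up. Coil 10 mm high, diameter 23, at x=-33, y=9 mm. Tab 26 (x) x 14 (y) x 24 mm high, at x=-56.5, y=3 mm: grip it across y.
- clip_grip (a point): centre of the clip's black tab, 12 mm above the clip's underside
- clip_seat (a point): point on the straight leg's axis opposite the middle of the bow; it comes to the centre of the cross hole when the clip is home
- clip_tip (a point): round free end of the straight leg, 40.5 mm ahead of clip_seat
- clip_leg (a joint): outward deflection of the sprung leg about the coil, rad: 0 at rest, about 0.1 while its throat (13 mm ahead of clip_seat) rides over the shank, below 0.03 again when the bow hugs it. Its flared mouth ends 28 mm ahead of clip_seat, so the straight leg enters the hole first. Pushing the clip home takes about 10 N; it then stays by itself.
- tape_measure: bystander: yellow tape measure, 64x83x32 mm, loose
- tape_black: bystander: roll of black tape, diameter 64, 19 mm high, loose
- pliers: bystander: red-handled pliers, 188 mm long, loose
- spanner_13: bystander: small combination spanner, 161 mm long, loose
Things that resemble listed ones, but are neither listed nor needed, are in the scene too. Leave any pink look-alike of the roller alone.

How it is judged:
By the outcome, as a careful person would: the job done as asked, in the order asked, and still so for the second after the job is handed in, with the robot touching nothing.
It also fails if it takes over 64 s, if anything falls off the work surface, if the arm or the gripper's body presses on something with over 40 N, if the wrist force passes 120 N, or if a joint passes its speed limit or range.

## Working session

There is one attempt and no reset: what is moved stays moved. The work goes in short steps, each a Python script; the robot and the scene stay as the last script left them, time stands still between calls to the robot, and variables do not carry over. Pictures are saved under pics/ and viewed, at most 14 in all, crops included, and the job is handed in when it is done.

```bash
mkdir -p pics; cat > h.py <<'E'
import numpy as np, cv2
from cell import ctrl,set_gripper,get_state,read_camera
def cam(n,save=None):
    c=read_camera(n); c['K']=np.array([[c['fx'],0,c['cx']],[0,c['fy'],c['cy']],[0,0,1.]]); c['D']=np.array([c['k1'],0,0,0,0.])
    c['R']=np.array(c['R']);c['t']=np.array(c['t'])
    if save: cv2.imwrite('pics/'+save,c['image'][:,:,::-1])
    return c
def ray(c,uv):
    p=cv2.undistortPoints(np.array(uv,float).reshape(-1,1,2),c['K'],c['D']).reshape(-1,2)
    d=np.c_[p,np.ones(len(p))]@c['R']; return -c['R'].T@c['t'],d
def onz(c,uv,z):
    o,d=ray(c,uv); return o+d*((z-o[2])/d[:,2])[:,None]
def proj(c,P):
    return cv2.projectPoints(np.array(P,float).reshape(-1,1,3),cv2.Rodrigues(c['R'])[0],c['t'],c['K'],c['D'])[0].reshape(-1,2)
E
python3 - <<'E'
from h import *
t=cam('top');s=cam('side');w=cam('wrist')
cv2.imwrite('pics/top0.png',t['image'][:,:,::-1]);cv2.imwrite('pics/side0.png',s['image'][:,:,::-1]);cv2.imwrite('pics/w0.png',w['image'][:,:,::-1])
for c in(t,s,w): print(-c['R'].T@c['t'],c['R'][2],c['fx'],c['k1'])
st=get_state();print(st['clock'],st['ee_rot'],st['eef_pos'],st['finger_gap'])
E
```

```text
[ 386.48754685  -24.0677197  1205.11708701] [ 0.10990857  0.00184185 -0.99394   ] 516.1703626779947 0.019369956280033584
[ 53.1956322  782.44567269 664.93725505] [ 0.41346679 -0.73508655 -0.53730157] 419.6481220747911 -0.017870436090799465
[ 253.9211675  -495.17584029  373.17812501] [-0.29123402 -0.09882245 -0.95153396] 304.22048638640354 -0.0010073914996579826
0.15 [-3.09651808e+00 -5.20025597e-01  2.46675561e-04] [ 179.57545439 -519.46247901  238.38713489] 85.55879777910171
```

View pics/top0.png

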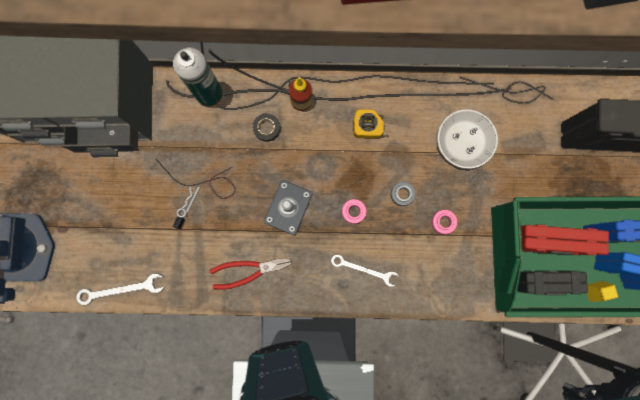

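View pics/side0.png

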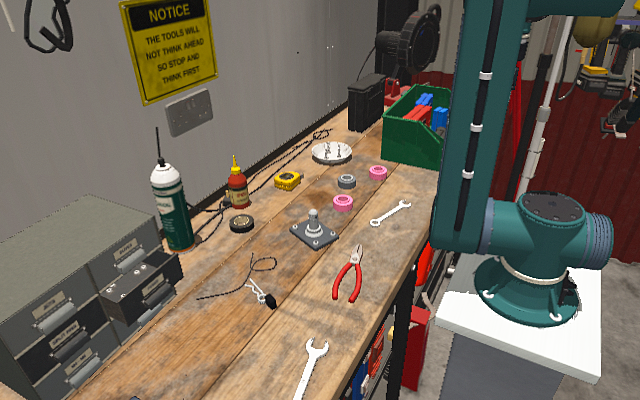

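The top view shows the grey roller at (403,194), the fixture's axle at (288,207) and the clip at (187,205) with its tab at (179,223). The pink look-alikes are at (354,211) and (445,221). Next I'll take rough positions from this view and look closer.

```bash
python3 - <<'E'
from h import *
t=cam('top');im=t['image']
crop=im[165:250,160:430]; cv2.imwrite('pics/c1.png',cv2.resize(crop[:,:,::-1],None,fx=2.9,fy=2.9,interpolation=cv2.INTER_CUBIC))
print('roller',onz(t,[(403,194)],28).round(1))
print('screws',onz(t,[(284,184),(307,196),(270,221),(293,233)],12).round(1))
print('axle top',onz(t,[(288,206)],77).round(1))
print('tab',onz(t,[(179,223)],24).round(1),'tip end',onz(t,[(197,189)],3).round(1))
s=cam('side');
print(proj(s,onz(t,[(403,194)],28)),proj(s,onz(t,[(288,206)],77)),proj(s,onz(t,[(179,223)],24)))
E
```

```text
roller [[ 536.  -221.1   28. ]]
screws [[ 5.557e+02  5.390e+01  1.200e+01]
 [ 5.286e+02 -4.000e-01  1.200e+01]
 [ 4.686e+02  8.390e+01  1.200e+01]
 [ 4.419e+02  2.990e+01  1.200e+01]]
axle top [[497.9  39.5  77. ]]
tab [[458.8 290.6  24. ]] tip end [[540.8 258.1   3. ]]
[[346.5193644  176.98442586]] [[314.36830122 209.55252159]] [[271.28246452 295.53077615]]
```

View pics/c1.png

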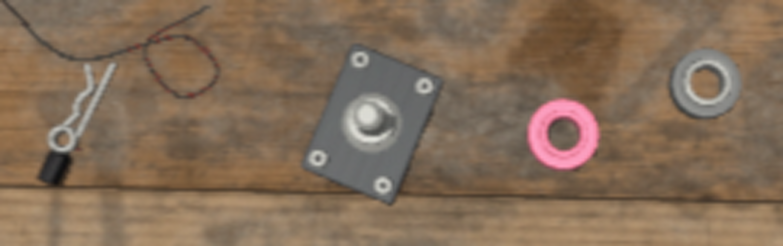

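```bash
cat >> h.py <<'E'
from scipy.spatial.transform import Rotation as Ro
def rot(deg): return (Ro.from_euler('z',deg,degrees=True)*Ro.from_euler('x',180,degrees=True)).as_rotvec()
def st():
    s=get_state(); print('t',round(s['clock'],2),'p',np.round(s['eef_pos'],1),'F',np.round(s['wrist_force'],1),'gap',round(s['finger_gap'],1),'ff',np.round(s['finger_force'],1),'j6',round(s['joint_positions'][5],2)); return s
E
python3 - <<'E'
from h import *
st()
ctrl.move_straight([290,-300,240],v=300)
ctrl.move_to([536,-221,130],rot(0)); st()
w=cam('wrist','w1.png')
print(-w['R'].T@w['t'],proj(w,[(536,-221,28)]))
E
```

```text
t 0.25 p [ 179.6 -519.6  238.7] F [-0.3 -0.5  0.1] gap 85.0 ff 0.0 j6 -0.1
t 2.3 p [ 535.6 -222.4  130.3] F [-0.7  0.3 -0.4] gap 85.4 ff 0.0 j6 1.08
[ 614.21107566 -223.68667067  265.24312954] [[313.94959956 203.12311713]]
```

View pics/w1.png

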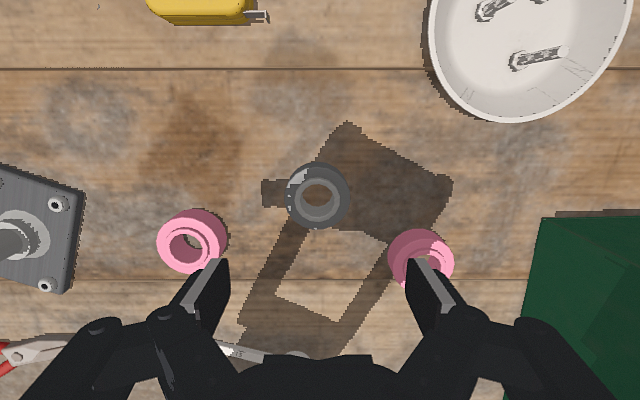

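The wrist view shows the roller, boss up, at about (318,196), in the gripper's shadow, with clear room on both sides for the fingers. I'll measure its outline, then grip it.

```bash
python3 - <<'E'
from h import *
w=cam('wrist')
im=w['image'];roi=im[140:250,265:375]
hsv=cv2.cvtColor(roi,cv2.COLOR_RGB2HSV)
m=(hsv[:,:,1]<45).astype(np.uint8)
m=cv2.morphologyEx(m,cv2.MORPH_OPEN,np.ones((3,3)))
cs,_=cv2.findContours(m,cv2.RETR_EXTERNAL,cv2.CHAIN_APPROX_NONE)
c=max(cs,key=cv2.contourArea)
print(cv2.contourArea(c),cv2.boundingRect(c))
(x,y),r=cv2.minEnclosingCircle(c); print('circ',x+265,y+140,r, onz(w,[(x+265,y+140)],13).round(1), onz(w,[(318,196)],28).round(1))
# bore: hole in mask around the bore 
inv=(1-m); n,l,s,ce=cv2.connectedComponentsWithStats(inv)
for i in range(n):
    if 100<s[i,4]<1500: print(s[i],ce[i]+[265,140],onz(w,[ce[i]+[265,140]],14).round(1))
E
```

```text
3409.5 (19, 22, 66, 68)
circ 316.34952545166016 195.28743743896484 33.99879455566406 [[ 538.1 -223.2   13. ]] [[ 542.  -224.5   28. ]]
[ 37  44  30  22 502] [316.44422311 194.61155378] [[ 539.  -223.3   14. ]]
```

```bash
python3 - <<'E'
from h import *
ctrl.move_straight([538.5,-223.2,40],v=150)
ctrl.move_straight([538.5,-223.2,13],v=80); st()
set_gripper(40,50); st()
ctrl.move_straight([538.5,-223.2,125],v=200); st()
ctrl.move_to([432,63,120],rot(-19)); ctrl.wait(0.2); s=st(); print(s['ee_rot'],rot(-19))
w=cam('wrist','w2.png')
print(proj(w,[(498,40,77)]))
E
```

```text
t 3.63 p [ 538.  -222.9   12.1] F [-0.2  0.4  0.2] gap 85.2 ff 0.0 j6 1.08
t 4.03 p [ 539.3 -223.6   14.2] F [ 0.8 -0.2  3.1] gap 54.4 ff 53.3 j6 1.08
t 4.74 p [ 537.4 -222.7  123. ] F [ 0.1  0.5 -3.5] gap 54.1 ff 53.2 j6 1.08
t 6.11 p [432.6  62.2 120. ] F [-0.   0.8 -2.1] gap 54.5 ff 53.2 j6 1.92
[ 3.09796061e+00 -5.20847070e-01 -3.48263547e-05] [ 3.09850760e+00 -5.18512346e-01 -3.17497242e-17]
[[314.15277243 121.6020362 ]]
```

View pics/w2.png

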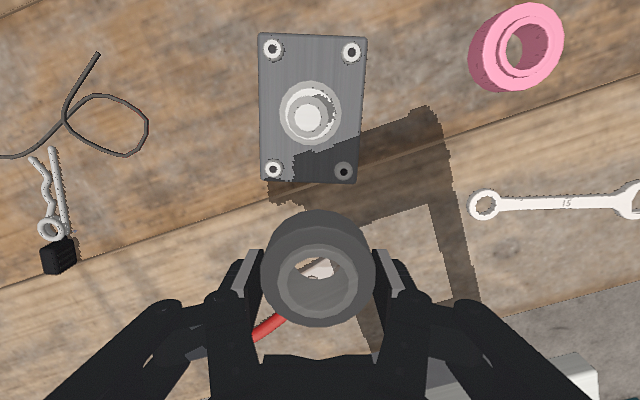

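The wrist view shows the held roller with its boss ring at about (318,282), the axle top at (307,116), the plate screws at (271,49), (351,53), (273,169) and (343,172), and the clip at (55,210). Next I'll measure the boss, axle and screws precisely.

```bash
python3 - <<'E'
from h import *
w=cam('wrist'); im=w['image']; g=cv2.cvtColor(im,cv2.COLOR_RGB2GRAY)
hsv=cv2.cvtColor(im,cv2.COLOR_RGB2HSV)
print('row282',g[282,262:378:3]); print('col318',g[205:332:3,318]); print('axle row116',g[116,275:345:2],'col',g[80:150:2,307])
# screws
for u,v in[(271,49),(351,53),(273,169),(343,172)]:
    r=g[v-12:v+13,u-12:u+13]; m=((r>r.max()*0.7)).astype(np.uint8); mo=cv2.moments(m,True); 
    p=(u-12+mo['m10']/mo['m00'],v-12+mo['m01']/mo['m00']); print(np.round(p,1),mo['m00'],onz(w,[p],13).round(1))
s=st()
big=np.hstack([cv2.resize(im[200:335,255:385],None,fx=3,fy=3),cv2.resize(im[70:205,245:375],None,fx=3,fy=3)])
cv2.imwrite('pics/c2.png',big[:,:,::-1])
E
```

```text
row282 [ 87  86  85  84  84 108 116 118 116 101 104 103 105 105 104 108 107 106
 108 106 108 105 106 103 103 105 104 104 100 121 118 117  84  85  85  87
  85  86  26]
col318 [ 97  95  77  77  77  77  76  94  88  87  85  85  83 110 106 125 119 122
  82 111 182 208 206 206 219 103 107 106 106 107 106 108 103 108 107 113
 117 120  82  86  82 143 145]
axle row116 [133 131 139 185 186 199 204 180 181 181 233 227 226 226 226 226 226 225
 225 224 224 224 228 104 170 171 172 115 119 119 165 170 172 136 127] col [135 181 179 176 211 230 230 229 172 177 175 173 232 225 226 227 226 225
 226 226 225 226 227 227 224 224 170 177 168 220 175 175 178 129 132]
[271.8  48.4] 193.0 [[552.9  53.7  13. ]]
[351.1  51.8] 202.0 [[5.32e+02 5.00e-01 1.30e+01]]
[272.4 168.5] 144.0 [[471.2  85.8  13. ]]
[342.9 171. ] 239.0 [[450.5  32.7  13. ]]
t 6.21 p [432.4  62.4 120. ] F [ 0.5  0.1 -2.1] gap 54.1 ff 53.2 j6 1.92
```

View pics/c2.png

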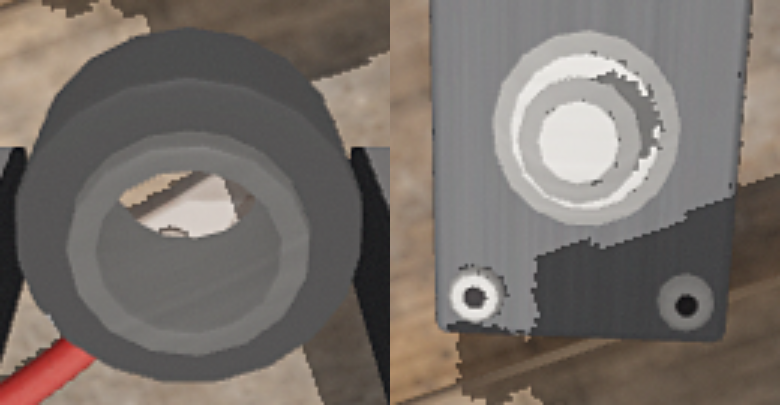

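The crop shows the boss circle centred at (317.3,281), the axle's top face at (307.6,117.2), and the shoulder circle at (310.8,112.5).

```bash
python3 - <<'E'
from h import *
w=cam('wrist')
print('cam',-w['R'].T@w['t'])
print('boss',onz(w,[(317.3,281)],135),'rim',onz(w,[(317.8,276.7)],131))
print('axle',onz(w,[(307.6,117.2)],77),onz(w,[(308.5,118)],73),'shoulder',onz(w,[(310.8,112.5)],26))
for d,z in((242/3,135),(343/3,131)): print('diam px->mm',d)
print('widths',onz(w,[(277,281),(357.7,281)],135)); 
E
```

```text
cam [506.69307459  35.31662497 254.91737175]
boss [[434.32353452  60.42138514 135.        ]] rim [[434.00291118  60.28503825 131.        ]]
axle [[501.32601507  42.90996067  77.        ]] [[500.61532388  42.74026547  73.        ]] shoulder [[502.11321862  41.79649352  26.        ]]
diam px->mm 80.66666666666667
diam px->mm 114.33333333333333
widths [[440.31342589  77.6452213  135.        ]
 [428.31645912  43.15260719 135.        ]]
```

```bash
python3 - <<'E'
from h import *
ctrl.move_straight([500.4,44.6,110],v=150); ctrl.wait(0.2); st()
r=ctrl.move_straight([500.4,44.6,38],v=35,f_stop=6); print(r); s=st()
E
```

```text
t 7.08 p [499.7  44.9 110.2] F [-0.6  0.7 -2.9] gap 54.3 ff 53.2 j6 1.88
True
t 8.92 p [500.3  44.6  40.2] F [-0.2 -0.2  5. ] gap 54.4 ff 53.8 j6 1.88
```

```bash
python3 - <<'E'
from h import *
set_gripper(85); st()
ctrl.move_straight([500.4,44.6,150],v=250)
ctrl.move_to([457,288,110],rot(-19)); ctrl.wait(0.2); st()
w=cam('wrist'); im=w['image']
t=cam('top')['image']; s=cam('side')['image']
a=cv2.resize(s[185:275,270:370],None,fx=4,fy=4)
cv2.imwrite('pics/w3.png',np.hstack([im[:,100:500],a[:,:][:360] if 0 else cv2.copyMakeBorder(a,0,40,0,0,cv2.BORDER_CONSTANT)])[:,:,::-1])
np.save('w3.npy',im)
E
```

```text
t 9.33 p [498.3  44.7  37.8] F [ 0.8 -0.   0.1] gap 84.8 ff 0.0 j6 1.88
t 11.12 p [457.8 286.8 110.3] F [-0.8  1.1 -0.2] gap 84.7 ff 0.0 j6 2.36
```

View pics/w3.png

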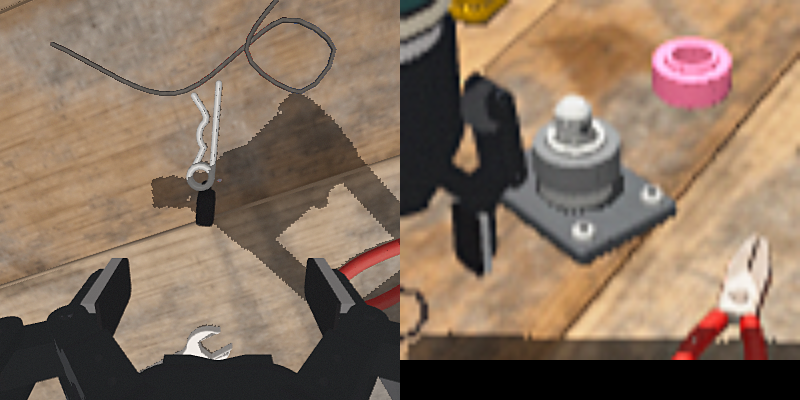

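The roller sits down on the shoulder, boss up. The clip's straight leg runs from (312,165) to its tip at (319,83) in full-image pixels, with the black tab at (305,207). I'll compute the leg line and the tab.

```bash
python3 - <<'E'
from h import *
w=cam('wrist'); im=np.load('w3.npy'); g=cv2.cvtColor(im,cv2.COLOR_RGB2GRAY); hsv=cv2.cvtColor(im,cv2.COLOR_RGB2HSV)
pts=[]
for v in range(86,152,6):
    m=np.where((hsv[v,306:330,1]<40)&(g[v,306:330]>90))[0]+306
    print(v,m.min() if len(m) else None,m.max() if len(m) else None,len(m))
    if len(m)>2: pts.append((np.median(m),v))
P=onz(w,pts,2.5); print(P.round(1))
d=P[0]-P[-1]; print('yaw',np.degrees(np.arctan2(d[1],d[0])))
m=(g[180:235,285:330]<45).astype(np.uint8); cs,_=cv2.findContours(m,0,2); c=max(cs,key=cv2.contourArea); print(cv2.boundingRect(c),cv2.minAreaRect(c))
print('tip',onz(w,[(319,82)],2.5))
E
```

```text
86 315 321 7
92 315 320 6
98 314 320 7
104 314 320 7
110 306 319 8
116 306 319 10
122 306 318 9
128 312 318 7
134 312 317 6
140 311 317 7
146 311 316 6
[[543.2 255.6   2.5]
 [539.3 257.3   2.5]
 [535.4 259.1   2.5]
 [531.3 260.5   2.5]
 [527.6 263.    2.5]
 [523.7 265.2   2.5]
 [519.6 267.1   2.5]
 [515.  267.8   2.5]
 [510.9 269.7   2.5]
 [506.6 271.6   2.5]
 [502.3 273.5   2.5]]
yaw -23.72186336654842
(11, 7, 20, 39) ((20.049182891845703, 25.959016799926758), (18.55982780456543, 38.65876388549805), 5.19442892074585)
tip [[545.57723257 253.96619653   2.5       ]]
```

```bash
python3 - <<'E'
from h import *
w=cam('wrist'); print('tab mid',onz(w,[(305,206)],12).round(1),'top back',onz(w,[(305,225),(305,188)],24).round(1))
T=[457.9,295.3]; R=rot(-23.7)
set_gripper(50)
ctrl.move_to([*T,60],R); st()
print(ctrl.move_straight([*T,11.5],v=60,f_stop=8)); st()
set_gripper(10,40); st()
ctrl.move_straight([*T,60],v=80); ctrl.wait(.2); st()
c=cam('wrist','w4.png')
E
```

```text
tab mid [[460.1 295.7  12. ]] top back [[449.  299.2  24. ]
 [477.3 289.   24. ]]
t 12.12 p [456.3 294.5  58.3] F [-0.  -0.1 -0.3] gap 50.1 ff 0.0 j6 2.45
False
t 13.08 p [458.2 295.5  11.9] F [0.6 0.8 0.5] gap 50.2 ff 0.0 j6 2.45
t 13.5 p [458.3 295.5  12.1] F [ 0.1 -0.   1.8] gap 12.9 ff 40.6 j6 2.45
t 14.46 p [457.4 295.   59.2] F [-1.1 -1.2 -1.1] gap 13.1 ff 40.3 j6 2.45
```

View pics/w4.png

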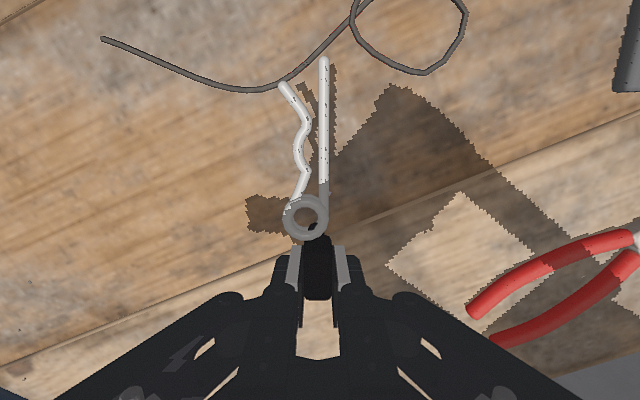

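The tab is gripped. The straight leg is vertical in the image, from (323.5,185) to its tip at (324,58), with the sprung leg on the left. Next I'll get the clip's position in the tool frame, go high near the axle and look.

```bash
cat >> h.py <<'E'
def yawvec(deg):
    a=np.radians(deg); return np.array([np.cos(a),np.sin(a)]),np.array([-np.sin(a),np.cos(a)])
def legline(c,z,vs=range(66,176,5),u0=314,u1=336):
    im=c['image'];g=cv2.cvtColor(im,cv2.COLOR_RGB2GRAY);s=cv2.cvtColor(im,cv2.COLOR_RGB2HSV)[:,:,1]
    pts=[]
    for v in vs:
        m=np.where((s[v,u0:u1]<40)&(g[v,u0:u1]>110))[0]+u0
        if len(m)>4: pts.append(((m.min()+m.max())/2,v))
    P=onz(c,pts,z)[:,:2]; k=cv2.fitLine(P.astype(np.float32),cv2.DIST_HUBER,0,.01,.01).ravel(); 
    if k[0]<0:k[:2]*=-1
    return pts,k
E
python3 - <<'E'
from h import *
c=cam('wrist'); s=st()
pts,k=legline(c,60-9.2); print(len(pts),pts[0],pts[-1],k,'yaw',np.degrees(np.arctan2(k[1],k[0])))
tip=onz(c,[(324,57)],50.8)[0]; print(tip)
ex,ey=yawvec(-23.7)
for p in(tip[:2],k[2:]): d=p-np.array([457.9,295.3]); print('tool',d@ex,d@ey)
ex,ey=yawvec(-21.5); A=np.array([501.5,43.8]); P=A-125*ex
ctrl.move_straight([457.9,295.3,145],v=200)
ctrl.move_to([*P,145],rot(-21.5)); ctrl.wait(.3); st()
c=cam('wrist','w5.png'); np.save('P.npy',P); print(P,proj(c,[(*A,77)]))
E
```

```text
t 14.56 p [457.6 295.1  59.4] F [ 1.  -0.  -0.9] gap 13.3 ff 40.3 j6 2.45
22 (np.float64(323.5), 66) (np.float64(323.5), 171) [ 9.1500038e-01 -4.0345293e-01  5.2435712e+02  2.6131421e+02] yaw -23.794216
[545.52213717 251.78040936  50.8       ]
tool 97.72491605719948 -4.629738001840089
tool 74.5128089593011 -4.4072272378468895
t 16.31 p [385.5  90.3 144.9] F [-0.7 -0.4 -0.5] gap 13.1 ff 40.2 j6 2.03
[385.197804    89.61265334] [[316.44042818  21.28503108]]
```

View pics/w5.png

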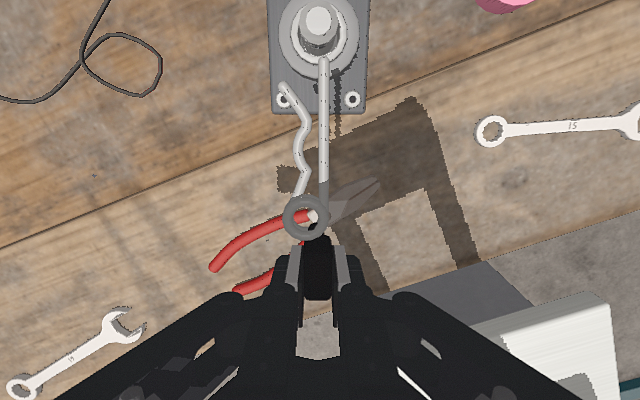

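The wrist view shows the axle's top at about (318,21), just beyond the clip's tip at (324,60). The near screws are at (283,100) and (352,99). Next I'll measure the offset from leg to axle in this single view.

```bash
python3 - <<'E'
from h import *
c=cam('wrist'); g=cv2.cvtColor(c['image'],cv2.COLOR_RGB2GRAY)
r=g[2:45,295:345]; m=(r>205).astype(np.uint8); n,l,s,ce=cv2.connectedComponentsWithStats(m)
for i in range(1,n):
    if s[i,4]>60: print('bright',s[i],ce[i]+[295,2])
ex,ey=yawvec(-21.5); P=np.load('P.npy')
def tool(p): d=p[:2]-P; return np.round([d@ex,d@ey],2)
S=[]
for u,v in((283,100),(352,99)):
    q=g[v-8:v+9,u-8:u+9]; mo=cv2.moments((q>q.max()*.7).astype(np.uint8),True); p=(u-8+mo['m10']/mo['m00'],v-8+mo['m01']/mo['m00']); S.append(onz(c,[p],13)[0]); print(p,tool(S[-1]))
d=S[1]-S[0]; print('plate yaw',np.degrees(np.arctan2(d[1],d[0]))+90)
for row in(12,16,20,24,28): print(row,g[row,285:350:1].tolist()) if row in(20,) else None
for uv in((318.5,21),): print('axle',tool(onz(c,[uv],77)[0]))
# plate edges at two rows
for row in(70,105): 
    e=np.abs(np.diff(g[row].astype(int))); a=np.where(e[255:290]>18)[0]+255; b=np.where(e[355:385]>18)[0]+355; print(row,a,b)
pts,k=legline(c,145-9.2,vs=range(66,176,5)); print('leg',tool(k[2:]),np.degrees(np.arctan2(k[1],k[0])))
E
```

```text
bright [ 11   5  25  28 537] [317.73743017  20.25325885]
bright [ 41   9   8  34 100] [340.24  29.43]
(284.202614379085, 98.88888888888889) [82.49 26.85]
(351.7908496732026, 98.66666666666667) [ 82.64 -29.35]
plate yaw -21.34065606355726
20 [164, 166, 167, 168, 168, 170, 161, 142, 197, 203, 204, 205, 206, 198, 171, 174, 175, 176, 175, 175, 190, 219, 214, 214, 214, 215, 214, 214, 214, 214, 214, 214, 214, 214, 214, 214, 213, 214, 214, 213, 214, 212, 213, 213, 216, 217, 160, 165, 165, 165, 165, 162, 162, 222, 225, 212, 201, 198, 189, 84, 169, 174, 171, 168, 168]
axle [125.13  -1.38]
70 [268] [364 366]
105 [270 278 279 287 288] [355 356 357 358 365]
leg [64.64 -3.49] -21.226027
```

```bash
python3 - <<'E'
from h import *
ex,ey=yawvec(-21.3); P=np.load('P.npy')+2.05*ey; np.save('P2.npy',P)
Z=72.3
ctrl.move_to([*(P-12*ex),110],rot(-21.4)); 
ctrl.move_straight([*(P-12*ex),Z],v=80); ctrl.wait(.2); st()
print(ctrl.move_straight([*(P+12*ex),Z],v=40,f_stop=5)); st()
print(ctrl.move_straight([*(P+36*ex),Z],v=25,f_stop=5)); s=st()
d=np.array(s['eef_pos'])[:2]-P; print('adv',d@ex,d@ey)
c=cam('wrist','w6.png')
E
```

```text
t 17.51 p [375.3  95.9  73. ] F [ 0.  -0.2  0.3] gap 13.0 ff 40.2 j6 2.05
False
t 18.26 p [397.   87.1  72.1] F [-0.3  0.1 -0.1] gap 12.9 ff 40.2 j6 2.02
False
t 19.37 p [419.4  78.5  72.3] F [ 0.9 -0.2 -0.7] gap 13.0 ff 40.2 j6 2.0
adv 35.88233615174912 -0.005634735267522117
```

View pics/w6.png

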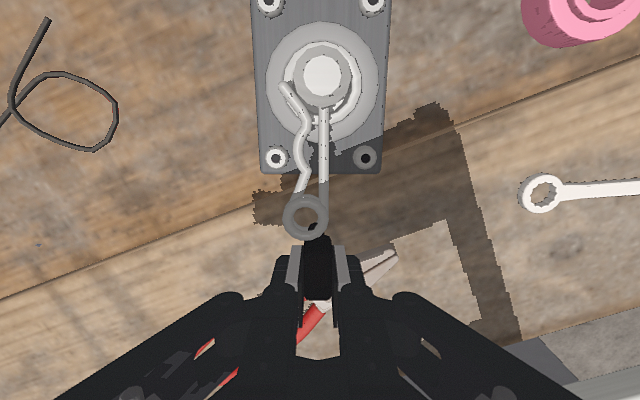

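The tip has gone into the hole without contact force: the leg vanishes under the axle's edge at (323,108), and the sprung leg's mouth is beside the shank at (287,88). Next I'll push it home.

```bash
python3 - <<'E'
from h import *
ex,ey=yawvec(-21.3); P=np.load('P2.npy'); Z=72.3
for a in(50,58,63,66,68.6):
    r=ctrl.move_straight([*(P+a*ex),Z],v=25,f_stop=30); s=st(); print(a,r,np.round([np.dot(s['wrist_force'][:2],ex),np.dot(s['wrist_force'][:2],ey)],1))
    if r: break
ctrl.wait(.2); s=st()
c=cam('wrist','w7.png')
E
```

```text
t 20.12 p [432.6  75.3  72.2] F [ 0.1  6.3 -1.2] gap 13.2 ff 40.8 j6 1.98
50 False [-2.2  5.9]
t 20.59 p [441.1  72.1  72.4] F [ 2.4  5.4 -2.7] gap 13.2 ff 40.5 j6 1.97
58 False [0.3 5.8]
t 20.94 p [446.9  69.9  73. ] F [ 4.6  3.9 -1.8] gap 13.1 ff 40.4 j6 1.97
63 False [2.9 5.3]
t 21.21 p [449.   68.9  72.9] F [ 2.4  4.8 -0.3] gap 13.1 ff 40.5 j6 1.97
66 False [0.5 5.4]
t 21.46 p [449.6  68.8  72.3] F [-1.   7.9  1.1] gap 12.9 ff 40.8 j6 1.97
68.6 False [-3.8  7. ]
t 21.66 p [449.6  68.8  72.3] F [-2.6  7.4 -0.1] gap 13.5 ff 40.8 j6 1.97
```

View pics/w7.png

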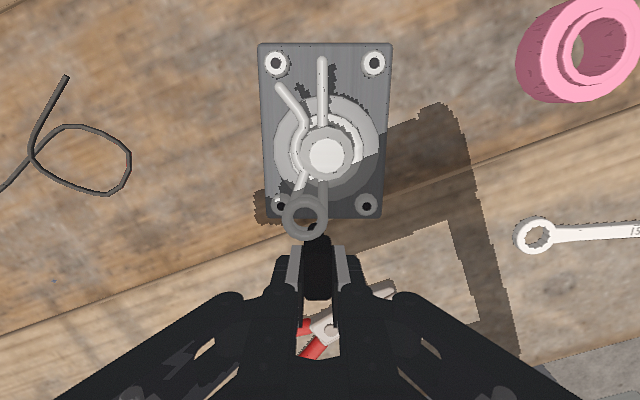

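The bow now hugs the shank: the axle is at (327,156), the leg emerges to its tip at (322,62), and the insertion force has died away. Next I'll let go, back off and look.

```bash
python3 - <<'E'
from h import *
ex,ey=yawvec(-21.3); P=np.load('P2.npy')
ctrl.move_straight([*(P+67*ex),72.3],v=25)
set_gripper(45); ctrl.wait(.3); st()
ctrl.move_straight([*(P+67*ex),150],v=150)
ctrl.move_straight([*(P+30*ex),150],v=200);ctrl.wait(.3); st()
c=cam('wrist')['image']; s=cam('side')['image']
a=cv2.resize(s[185:285,270:370],None,fx=4,fy=4)
b=cv2.resize(c[0:200,220:420],None,fx=2,fy=2)
cv2.imwrite('pics/w8.png',np.hstack([b,a])[:,:,::-1])
E
```

```text
t 22.67 p [448.4  67.1  72.3] F [ 0.4  0.6 -0.7] gap 45.0 ff 0.0 j6 1.97
t 23.97 p [414.3  80.4 149.8] F [-0.7  0.3  0.5] gap 45.3 ff 0.0 j6 2.0
```

View pics/w8.png

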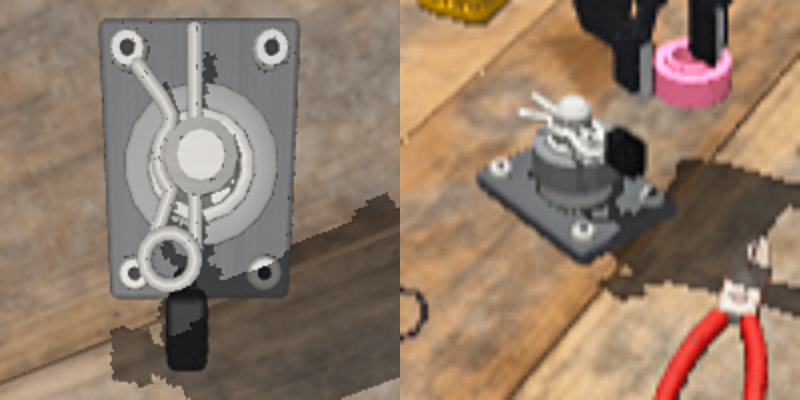

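Both views show the clip home: the straight leg passes through the shank with its tip at about (317,12), the bow is against the shank at (303,75), and the tab is upright. As a check, I'll compare the tip's distance past the axle with the 40.5 mm it should be.

```bash
python3 - <<'E'
from h import *
c=cam('wrist'); ex,ey=yawvec(-21.4)
ax=onz(c,[(320.5,77.5)],77)[0]
for n,uv,z in(('tip',(317,12),63),('coil',(304.5,129),68),('tabtop',(314,163),84.5)):
    d=(onz(c,[uv],z)[0]-ax)[:2]; print(n,np.round([d@ex,d@ey],1))
E
```

```text
tip [39.9  2.1]
coil [-32.6  11. ]
tabtop [-53.4   4.3]
```

```bash
python3 -c "
from h import *
print(ctrl.hand_in()); st()"
```

```text
the job is handed in; nothing more can be done
None
the job is handed in; nothing more can be done
```

The roller is seated on the axle boss up, the clip is through the cross hole and hugging the shank, the gripper has let go, and the job was handed in at about 24 s; its tip measured 39.9 mm past the axle, against 40.5 mm expected.

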